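Press the label holder home behind the shelf lip

ROBOT

A 6-joint arm with a two-finger parallel gripper is mounted at the origin on the work surface. World frame = base frame: x ahead of the robot, y to its left, z up, the work surface at z = 0. Lengths are in mm, angles in rad, forces in N, time in s.
With the tool pointing down it reaches from about 300 to 775 mm from the base axis. Payload 14.6 kg.
Tool frame: the origin (TCP) lies at the very end of the fingers, on their centre line; the grasp point (between the pads) lies 19 mm behind it; z points along the fingers, y is the line along which they close (so a half turn about z gives the same grasp; the last joint's range is limited). The gripper opens to 94 mm and grips with 3 to 60 N. Pads are 16 mm wide; open, the fingers measure 119 mm over their backs; the gripper's body (75 mm by 177 mm) begins 78 mm behind the grasp point.
Start: joints at [-1.371, 0.3, 1.521, -0, 1.321, -0.067], TCP at [144.999, -530.532, 205.446] pointing down, gripper open.
Joint ranges: [-3.03, 3.03], [-0.79, 2.21], [0.23, 2.52], [-1.04, 4.18], [0, 3.07], [-2.55, 2.55]. Speed limits (rad/s): [2.22, 2.22, 2.57, 3.14, 3.14, 3.14].

INTERFACE

Orientations are given as [roll, pitch, yaw] about the fixed x, y, z axes, in that order (R = Rz(yaw) Ry(pitch) Rx(roll)).
In Python, from cell import manip, camera, get_calibration gives the robot as it stands. The module is installed in compiled form; this text tells all that it offers.
- The arm moves only by the tool jog_arm, never from a script. Its argument "plan" is one flat list of numbers, 6 for each row, row after row: the shift along the world's x, y, z in m, then the turn, a rotation vector about the world's x, y, z in degrees. A call has 1 to 20 rows; each row is the pose to reach, as a shift and turn from the pose commanded when the call began; what a row does not reach only later rows make up. A row lasts 1/10 s, in which the tool goes at most 50 mm and 8.59 degrees, less where a joint would pass 70% of its speed; a pose out of reach is approached as far as the arm can. A call with a gripper value outside its range is refused whole. "claw" is the finger opening in m, from 0 to 0.094, set as the call begins (left out, the last holds). The fingers move at their own pace and stop on an object; "force" is the grip in N (left out, the last holds). Time passes only in rows, so rows that repeat a pose let the fingers close. It gives the time, the measured TCP pose, the force, the opening and the grip force at its end, in the units of the state.
- manip.read_state(): the state, without advancing time (a new reading comes with each control period).
- camera(name): name is "scene" or "top" or "wrist"; returns (picture, depth): 384x512x3 uint8, red, green, blue; 384x512 float32, mm along the optical axis (not along the pixel's ray), 0 where there is no reading.
- get_calibration(name): a dict with "fx", "fy", "cx", "cy" (pixels), "k1" (the pictures are not rectified: a ray, as slopes to the right and down, at radius r is drawn at 1 + k1 r^2 times it, then the intrinsics apply), "origin" and "attitude" of the camera in the world. Camera axes: x right, y down, z forward; pixel columns grow to the right and rows downward; lengths in mm; the calibration is good to about 2 mm. A picture is of the moment at which its call begins: read the wrist's pose just before it. get_calibration takes no time and is no camera call; for the wrist camera it gives the pose at the moment of the call.
- manip.sign_off(): hands the job in; it is judged then, once.
The state is a dict: "clock": time; "joints": joint angles; "qd": joint speeds; "effort": joint torques, N m; "eef_pos": TCP position; "eef_rot": TCP orientation; "wrist_force": force on the tool from outside, world axes, zero at the start; "moment": the same for the moment, N m; "finger_gap": finger opening in mm; "finger_force": force on a finger pad.
Only numpy, scipy, OpenCV 4.12 (cv2) and the standard library are available. Lean on these libraries where they do the work, as an engineer would, in place of code of your own. Each camera call takes 0.05 s, during which the arm holds its last target. There are 200 camera calls.

TASK

Take the orange label holder out of its grey stand, lower its foot into the open part of the label channel on the front edge of the white reagent shelf, and slide it along the channel so that its leading end goes under the blue lip and pushes the sprung red clip fully home. Finish while holding: keep hold of the holder, upright in the channel, and keep it pressed home against the clip, for the spring pushes it back if you let go. Leave the green holder, the bottles, the jar and the beaker where they are.

Things in the scene. Friction and masses are not known exactly. Their poses are not given: they have to be found in the camera images.
- orange_holder_mid (a point): Orange label holder, an upright plate 70 mm high, 60 g. Foot 8 mm thick (x) by 100 long (y) by 25 high; above its middle a panel 10 mm thick, 44 long, 45 high, paper on both faces. Half-turn symmetric about z (up). This point: its centre, 35 mm above its underside. Pinch the panel across its thickness 15 to 22 mm above this point. Starts upright in either slot of the stand.
- green_holder_mid (a point): The green label holder, same shape and point as the orange one; it stands in the other slot of the stand and stays there.
- dock: The grey stand for the holders, fixed, 150 (its x) by 130 (its y) mm. Two slots along its y at x = -45 and +45 mm, each 12 mm wide and 108 mm long; slot floor 6 mm above the table, slot walls up to 20 mm above the table. Origin: centre of its underside.
- rack: White reagent shelf, fixed, 340 mm long (y), deck 50 mm above the table. Origin on the table below the centre line of the label channel, which runs along y at x = 0 on the front edge. +x points away from the robot over the deck, +y along the channel to the clip, z up. Bottles stand on the deck, centres about 115 mm behind the channel.
- rail_entry (a point): Point on the channel's floor (50 mm above the table) at y = -55 mm of the shelf, axes as the shelf's: a good place to lower the holder's middle. Channel: 12 mm wide between aluminium walls, open above from y = -150 to +42 mm, with a flared mouth about 25 mm wide whose top is 79 mm above the table.
- lip_edge (a point): Middle of the lower edge of the blue lip where the overhang begins: y = +42 mm of the shelf, 80 mm above the table. The lip closes the channel from above up to y = +85 mm; 22 mm wide, top 86 mm above the table. The holder's foot passes under it, its panel does not and stays in front. Axes as the shelf's.
- clip_face (a point): Middle of the red clip's front face, met by the holder's leading end, 12 mm above the channel floor; y = +55 mm of the shelf when free, +67 mm when home (then the holder's centre is at y = +17 mm). A red post of the clip stands up beyond the lip. Axes as the shelf's.
- clip (a joint): Travel of the red clip along the shelf's +y, m: 0 free, 0.012 fully home against its hard stop. A spring resists with about 3 N at first and 9 N when home.
- amber_bottle: Brown bottle, 54 mm across, 120 mm high, at the back of the shelf's deck near its -y end; bystander. Origin: centre of its underside.
- white_bottle: White bottle with red cap, 54 mm across, 100 mm high, at the back of the deck near its +y end; bystander. Origin: centre of its underside.
- amber_jar: Small brown jar, 48 mm across, 60 mm high, at the back of the deck near the middle; bystander. Origin: centre of its underside.
- big_bottle: Large white bottle with red cap, 80 mm across, 150 mm high, on the table to the left; bystander. Origin: centre of its underside.
- beaker: Glass beaker, 70 mm across, 90 mm high, on the table at the right; bystander. Origin: centre of its underside.
Not all that is in view belongs to the job. Of the things shaped like the part that bears orange_holder_mid, the orange one is meant.

How it is judged (in metres and radians):
On the way:
1. the orange holder's foot is down in the open part of the channel, not yet under the lip (x of orange_holder_mid in the frame of rack between -0.005 and 0.005 m and z of orange_holder_mid in the frame of rack below 0.092 m and angle between orange_holder_mid's own z axis and vertical below 0.15 rad and angle between the y axis of orange_holder_mid and the y axis of rack, either way round below 0.12 rad and y of orange_holder_mid in the frame of rack between -0.12 and -0.004 m), for 0.1 s.
At the end, for the whole second after the job is handed in: Orange holder upright (0.15 rad) in the channel (5 mm of centre line, 7 mm of floor, 0.12 rad of its direction), pressing the clip in by 9 of its 12 mm or more with over 3 N, fingers on it with over 1 N, still; green holder and bystanders within 30 mm of their starts, bystanders upright (x of orange_holder_mid in the frame of rack between -0.005 and 0.005 m and z of orange_holder_mid in the frame of rack below 0.092 m and angle between orange_holder_mid's own z axis and vertical below 0.15 rad and angle between the y axis of orange_holder_mid and the y axis of rack, either way round below 0.12 rad and value of joint clip above 0.009 m and contact force between orange_holder and clip above 3 N and contact force between the fingers and orange_holder above 1 N and linear speed of orange_holder below 0.02 m/s and not (distance of any of amber_bottle, white_bottle, amber_jar, big_bottle, beaker, green_holder_mid from where it was at the start of the episode above 0.03 m or angle between any of amber_bottle, white_bottle, amber_jar, big_bottle, beaker's own z axis and vertical above 0.4 rad)); the arm keeps its last pose, push and grip.
It fails at once if a bottle, the jar or the beaker is moved by more than 30 mm or tipped (distance of any of amber_bottle, white_bottle, amber_jar, big_bottle, beaker from where it was at the start of the episode above 0.03 m or angle between any of amber_bottle, white_bottle, amber_jar, big_bottle, beaker's own z axis and vertical above 0.4 rad).
It fails at once if the green holder is moved by more than 30 mm (distance of green_holder_mid from where it was at the start of the episode above 0.03 m).
It also fails if it takes over 38 s, if anything falls off the work surface, if the arm or the gripper's body presses on something with over 40 N, if the wrist force passes 120 N, or if a joint passes its speed limit or range.

## Working session

There is one attempt and no reset: what is moved stays moved. The work goes in short steps, Python scripts to look and compute and a tool call to move; the robot and the scene stay as the last step left them, time stands still between calls to the robot, and variables do not carry over. Pictures are saved under pics/ and viewed, at most 10 in all, crops included, and the job is handed in when it is done.

Besides the shell and the picture viewer there is one more tool, called after "Call:" by a JSON object that holds its "fn" and its "kwargs", one argument or row to a line. jog_arm: Moves the arm, as the interface text tells. Its arguments: {"type":"object","properties":{"plan":{"type":"array"},"claw":{"type":"number"},"force":{"type":"number"}},"required":["plan"]}

```bash
mkdir -p pics
cat > h.py <<'E'
import numpy as np, cv2
from cell import manip, camera, get_calibration
from scipy.spatial.transform import Rotation as R
def snap(name,tag):
    c=get_calibration(name); im,d=camera(name)
    np.savez('pics/'+tag+'.npz',im=im,d=d,cal=np.array(c,dtype=object))
    cv2.imwrite('pics/'+tag+'.png',im[:,:,::-1]); return im,d,c
def load(tag):
    z=np.load('pics/'+tag+'.npz',allow_pickle=True); return z['im'],z['d'],z['cal'].item()
def rot(c):
    a=np.array(c['attitude'],float); return a if a.shape==(3,3) else R.from_euler('xyz',a).as_matrix()
def ray(c,u,v):
    K=np.array([[c['fx'],0,c['cx']],[0,c['fy'],c['cy']],[0,0,1.]])
    p=cv2.undistortPoints(np.array([[[u,v]]],float),K,np.array([c['k1'],0,0,0.]))[0,0]
    return np.array([p[0],p[1],1.])
def at_depth(c,u,v,d): return np.array(c['origin'])+rot(c)@(ray(c,u,v)*d)
def at_z(c,u,v,z):
    o=np.array(c['origin'],float); r=rot(c)@ray(c,u,v); return o+r*(z-o[2])/r[2]
E
python3 - <<'E'
from h import *
for n in('scene','top'):
    im,d,c=snap(n,n); print(n,c)
    cv2.imwrite(f'pics/{n}_b.png',cv2.resize(im[:,:,::-1],(800,600)))
print(manip.read_state())
E
```

```text
scene {'fx': 423.9504935298726, 'fy': 423.9504935298726, 'cx': 250.14765625617233, 'cy': 190.49595394538844, 'k1': -0.028220135392404307, 'origin': array([1073.74046203, -785.95784085,  869.89315288]), 'attitude': array([-2.24179282,  0.00949364,  0.56183865])}
top {'fx': 386.49257628358833, 'fy': 386.49257628358833, 'cx': 261.4708153807338, 'cy': 190.538225706675, 'k1': -0.10734638536000422, 'origin': array([ 393.06588962,   37.6370526 , 1205.37970106]), 'attitude': array([-3.01931955,  0.00382495, -1.54368127])}
{'clock': 0.1, 'joints': array([-1.37053494e+00,  3.00423420e-01,  1.52152553e+00,  2.69201689e-06,
        1.32070261e+00, -6.65849355e-02]), 'qd': array([ 0.00146211, -0.00090649, -0.00075028,  0.00182355,  0.00049478,
       -0.00105398]), 'effort': array([ 1.21961995e-03, -5.32646048e+01, -3.53284800e+01,  7.09606125e-02,
        2.35157524e-02, -6.25227017e-05]), 'eef_pos': array([ 144.98794072, -530.29698522,  204.93598493]), 'eef_rot': array([-3.14053627e+00, -7.30568159e-05,  2.66845619e-01]), 'wrist_force': array([-0.71180777,  0.47724292,  0.03883758]), 'moment': array([ 0.03668763,  0.02447829, -0.0270117 ]), 'finger_force': 0.0, 'finger_gap': 94.43348997747879}
```

View pics/top_b.png

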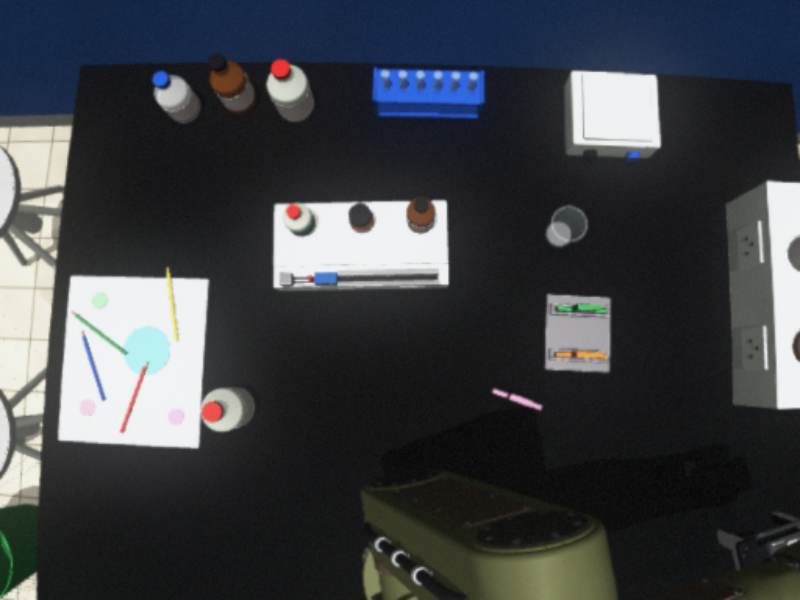

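View pics/scene_b.png

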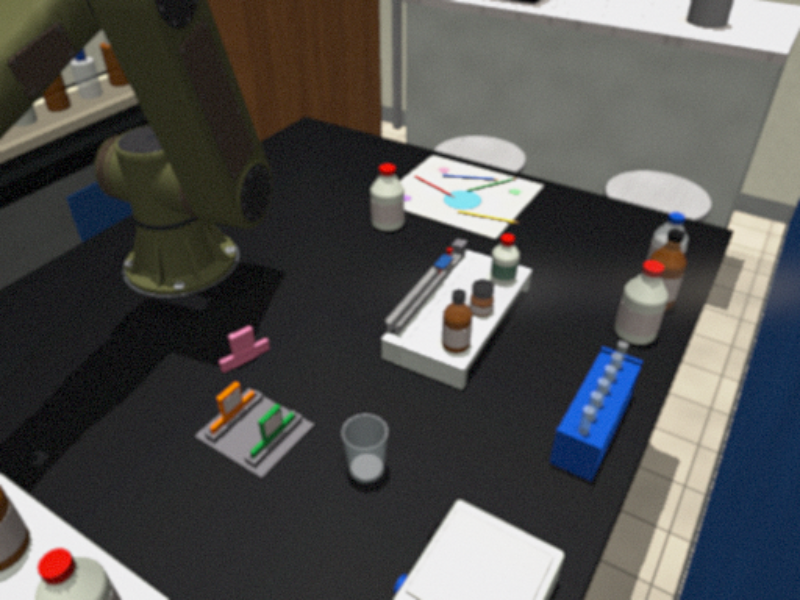

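The top view shows the orange holder at about (581,355), the green one at (581,309), the channel along row 277 with the blue lip at (325,278), and the pink decoy at (517,399). The scene view agrees. I'll enlarge the stand and the shelf.

Run:
```python
from h import *
im,d,c=load('top')
a=cv2.resize(im[120:190,170:290,::-1],None,fx=6,fy=6,interpolation=cv2.INTER_CUBIC)[:300+120]
b=cv2.resize(im[185:241,340:400,::-1],None,fx=6,fy=6,interpolation=cv2.INTER_CUBIC)
cv2.imwrite('pics/c1.png',a)
im2,d2,c2=load('scene')
cv2.imwrite('pics/c2.png',np.hstack([b[:330],cv2.resize(im2[235:290,125:195,::-1],None,fx=6,fy=6,interpolation=cv2.INTER_CUBIC)]))
# quick numbers: segment orange / lip in both views
for tag,(I,D,C) in dict(top=(im,d,c),scene=(im2,d2,c2)).items():
    h=cv2.cvtColor(I,cv2.COLOR_RGB2HSV)
    for nm,(lo,hi,box) in dict(orange=((8,150,120),(20,255,255),{'top':(210,240,340,395),'scene':(235,290,125,175)}[tag]),lip=((100,130,60),(120,255,255),{'top':(170,186,180,225),'scene':(155,180,270,300)}[tag]),green=((45,120,60),(80,255,255),{'top':(185,205,340,395),'scene':(250,300,150,195)}[tag])).items():
        m=cv2.inRange(h,lo,hi); k=np.zeros_like(m); r0,r1,q0,q1=box; k[r0:r1,q0:q1]=m[r0:r1,q0:q1]
        v,u=np.nonzero(k)
        if len(u)==0: print(tag,nm,'none');continue
        P=np.array([at_depth(C,x,y,D[y,x]) for x,y in zip(u,v) if D[y,x]>0])
        print(tag,nm,len(u),'px',u.min(),u.max(),v.min(),v.max(),'mean',u.mean().round(1),v.mean().round(1),'pct5/50/95',np.percentile(P,[5,50,95],axis=0).round(0).tolist())
```

```text
top orange 69 px 356 387 225 228 mean 372.5 226.6 pct5/50/95 [[431.0, -337.0, 29.0], [435.0, -287.0, 75.0], [438.0, -249.0, 79.0]]
top lip 84 px 201 215 175 180 mean 207.8 177.5 pct5/50/95 [[557.0, 186.0, 83.0], [564.0, 204.0, 87.0], [572.0, 222.0, 92.0]]
top green 82 px 356 387 195 199 mean 372.5 196.8 pct5/50/95 [[521.0, -334.0, 30.0], [524.0, -288.0, 75.0], [528.0, -251.0, 80.0]]
scene orange 173 px 135 162 244 276 mean 146.2 256.8 pct5/50/95 [[369.0, -335.0, 0.0], [436.0, -294.0, 32.0], [441.0, -242.0, 76.0]]
scene lip 64 px 278 288 162 171 mean 283.0 166.8 pct5/50/95 [[496.0, 187.0, -1.0], [566.0, 208.0, 85.0], [577.0, 324.0, 88.0]]
scene green 187 px 161 187 258 291 mean 172.8 273.6 pct5/50/95 [[522.0, -338.0, 24.0], [528.0, -300.0, 31.0], [531.0, -252.0, 76.0]]
```

View pics/c1.png

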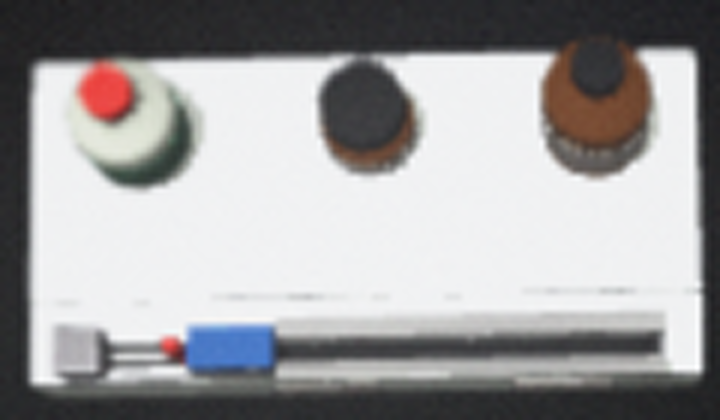

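View pics/c2.png

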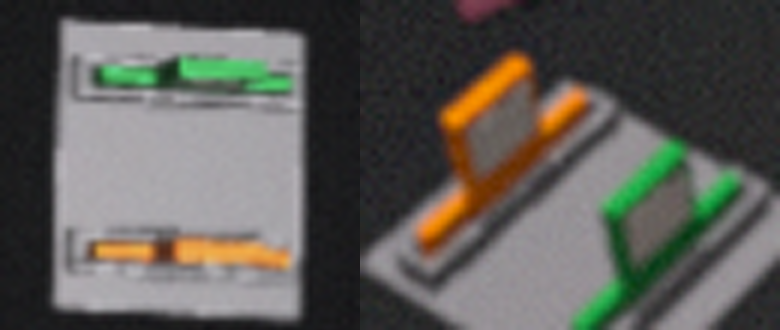

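The crops show the orange holder's foot spanning about (88..290, 250) in the stand crop, so it lies nearly along world y. The lip begins at crop x 275, row 347, and the open channel end is at (663,343). I'll go above the orange holder with the fingers turned to close along x, and look from the wrist.

Call:
{"fn": "jog_arm", "kwargs": {
  "plan": [0.29, 0.237, 0.0, 0, 0, 74.7, 0.29, 0.237, 0.0, 0, 0, 74.7, 0.29, 0.237, 0.0, 0, 0, 74.7, 0.29, 0.237, 0.0, 0, 0, 74.7, 0.29, 0.237, 0.0, 0, 0, 74.7, 0.29, 0.237, 0.0, 0, 0, 74.7, 0.29, 0.237, 0.0, 0, 0, 74.7, 0.29, 0.237, 0.0, 0, 0, 74.7, 0.29, 0.237, 0.0, 0, 0, 74.7, 0.29, 0.237, 0.0, 0, 0, 74.7, 0.29, 0.237, 0.0, 0, 0, 74.7, 0.29, 0.237, 0.0, 0, 0, 74.7, 0.29, 0.237, 0.0, 0, 0, 74.7],
  "claw": 0.05,
  "force": 30
}}

```text
clock: 1.4
eef_pos: [434.7, -293.9, 205.5]
eef_rot: [3.142, 0.0, 1.568]
wrist_force: [-0.7, -1.1, 0.3]
finger_gap: 50.0
finger_force: 0.0
```

Run:
```python
from h import *
s=manip.read_state(); print(s['clock'],s['eef_pos'].round(1),s['eef_rot'].round(4),s['joints'].round(2))
im,d,c=snap('wrist','w1'); print(c)
cv2.imwrite('pics/w1b.png',cv2.resize(im[:,:,::-1],(800,600)))
# coarse shelf from top
_,_,t=load('top')
f=lambda x,y,z:at_z(t,170+(x+.5)/6-.5,120+(y+.5)/6-.5,z).round(1)
print('lip edge top',f(275,347,86),'lip far',f(187,347,86),'post',f(172,347,86),'chan end',f(663,343,70),'deck corners',f(35,62,50),f(697,48,50), 'bottles',f(598,68,170),f(365,105,110),f(106,92,150))
```

```text
1.4 [ 434.7 -293.9  205.5] [3.1416 0.     1.5682] [-0.66  0.24  1.59 -0.    1.31 -0.66]
{'fx': 291.35048463800683, 'fy': 291.35048463800683, 'cx': 256.4654423831281, 'cy': 188.47971677642047, 'k1': -0.01728538279470924, 'origin': array([ 434.56520908, -227.40279219,  384.68906915]), 'attitude': array([ 2.90758540e+00,  1.03009857e-03, -1.98837837e-03])}
lip edge top [565.7 181.9  86. ] lip far [564.6 225.2  86. ] post [564.4 232.6  86. ] chan end [575.2  -8.4  70. ] deck corners [717.  317.7  50. ] [732.3 -23.6  50. ] bottles [686.4  28.1 170. ] [682.  140.2 110. ] [675.  258.8 150. ]
```

View pics/w1b.png

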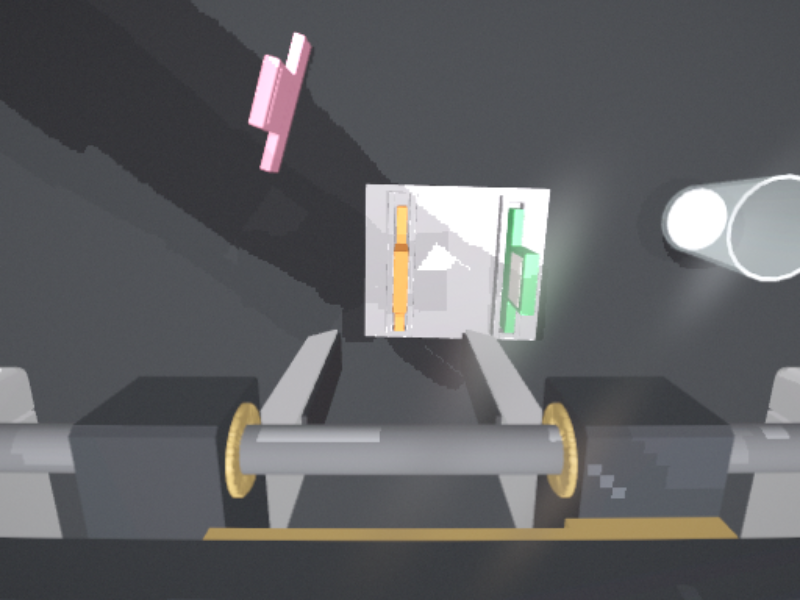

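The wrist view shows the orange panel top from about (401,250) to (400,313), the foot from (402,206) to (399,330), and the green holder at (520,270). I'll turn these into positions, comparing wrist and top.

Run:
```python
from h import *
im,d,c=load('w1'); t=load('top')[2]
f=lambda x,y,z:at_z(c,(x+.5)/1.5625-.5,(y+.5)/1.5625-.5,z).round(1)
h=cv2.cvtColor(im,cv2.COLOR_RGB2HSV); m=cv2.inRange(h,(8,150,100),(22,255,255)); m[:125]=0;m[220:]=0;m[:,:240]=0;m[:,280:]=0
v,u=np.nonzero(m); P=np.array([at_depth(c,x,y,d[y,x]) for x,y in zip(u,v)])
tp=P[P[:,2]>68]; ft=P[(P[:,2]<40)&(P[:,2]>24)]
for n,q in(('top',tp),('foot',ft)): print(n,len(q),q.mean(0).round(1),q.min(0).round(1),q.max(0).round(1))
print('foot yaw', [np.degrees(np.polyfit(q[:,1],q[:,0],1)[0]).round(2) for q in (ft,tp)])
# two-view height of the panel's near(-y.. right in top) top corner: wrist (400,313) vs top orange
print('foot ends z31',f(402,206,31),f(399,330,31),'panel top ends z76',f(401.5,250,76),f(400,313,76))
print('stand corners z20',f(366,185,20),f(549,189,20),f(365,336,20),f(536,339,20))
# triangulate panel top -y/+y end
def tri(r):
    A=np.zeros((3,3));b=np.zeros(3)
    for C,x,y in r:
        w=rot(C)@ray(C,x,y);w/=np.linalg.norm(w);M=np.eye(3)-np.outer(w,w);A+=M;b+=M@np.array(C['origin'])
    return np.linalg.solve(A,b).round(1)
g=lambda x,y:(340+(x+.5)/6-.5,185+(y+.5)/6-.5)
w=lambda x,y:((x+.5)/1.5625-.5,(y+.5)/1.5625-.5)
print('tri panel top +y end',tri([(t,*g(175,245)),(c,*w(401.5,250))]))
```

```text
top 19 [ 433.5 -274.8   91.1] [ 429.3 -314.2   71.8] [ 438.  -227.4  384.7]
foot 17 [ 433.3 -275.3   33.1] [ 429.6 -326.9   29.5] [ 437.2 -242.4   38.4]
foot yaw [np.float64(2.15), np.float64(0.54)]
foot ends z31 [ 434.9 -242.    31. ] [ 432.3 -341.2   31. ] panel top ends z76 [ 434.5 -269.6   76. ] [ 433.4 -314.2   76. ]
stand corners z20 [ 406.9 -226.3   20. ] [ 549.9 -229.5   20. ] [ 403.6 -350.    20. ] [ 547.9 -352.9   20. ]
tri panel top +y end [ 435.3 -266.6   96.2]
```

Call:
{"fn": "jog_arm", "kwargs": {
  "plan": [-0.001, 0.002, -0.04, 0, 0, -1.5, -0.001, 0.002, -0.08, 0, 0, -1.5, -0.001, 0.002, -0.11, 0, 0, -1.5, -0.001, 0.002, -0.135, 0, 0, -1.5, -0.001, 0.002, -0.15, 0, 0, -1.5, -0.001, 0.002, -0.16, 0, 0, -1.5, -0.001, 0.002, -0.165, 0, 0, -1.5, -0.001, 0.002, -0.165, 0, 0, -1.5, -0.001, 0.002, -0.165, 0, 0, -1.5]
}}

```text
clock: 2.35
eef_pos: [434.3, -291.8, 41.2]
eef_rot: [3.141, 0.001, 1.544]
wrist_force: [0.1, 0.1, -0.1]
finger_gap: 49.9
finger_force: 0.0
```

Call:
{"fn": "jog_arm", "kwargs": {
  "plan": [0, 0, 0, 0, 0, 0, 0, 0, 0, 0, 0, 0, 0, 0, 0, 0, 0, 0, 0, 0, 0, 0, 0, 0, 0, 0, 0, 0, 0, 0, 0, 0, 0, 0, 0, 0, 0, 0, 0, 0, 0, 0, 0, 0, 0, 0, 0, 0],
  "claw": 0.0,
  "force": 40
}}

```text
clock: 3.15
eef_pos: [434.0, -291.5, 40.5]
eef_rot: [3.142, 0.0, 1.544]
wrist_force: [-1.0, -0.4, 0.5]
finger_gap: 9.8
finger_force: 40.0
```

Call:
{"fn": "jog_arm", "kwargs": {
  "plan": [0, 0, 0.01, 0, 0, 0, 0, 0, 0.03, 0, 0, 0, 0, 0, 0.07, 0, 0, 0, 0, 0, 0.11, 0, 0, 0, 0.01, 0.03, 0.14, 0, 0, 4.2, 0.026, 0.07, 0.14, 0, 0, 4.2, 0.043, 0.12, 0.14, 0, 0, 4.2, 0.061, 0.17, 0.14, 0, 0, 4.2, 0.079, 0.22, 0.14, 0, 0, 4.2, 0.097, 0.27, 0.14, 0, 0, 4.2, 0.113, 0.315, 0.14, 0, 0, 4.2, 0.125, 0.35, 0.14, 0, 0, 4.2, 0.132, 0.368, 0.14, 0, 0, 4.2, 0.136, 0.376, 0.14, 0, 0, 4.2, 0.136, 0.376, 0.14, 0, 0, 4.2, 0.136, 0.376, 0.14, 0, 0, 4.2, 0.136, 0.376, 0.14, 0, 0, 4.2]
}}

```text
clock: 4.85
eef_pos: [569.8, 83.2, 180.7]
eef_rot: [3.142, 0.0, 1.616]
wrist_force: [0.6, 0.8, -1.3]
finger_gap: 9.7
finger_force: 40.0
```

Run:
```python
from h import *
s=manip.read_state(); print(s['clock'],s['eef_pos'].round(1),s['eef_rot'].round(4),s['finger_gap'],s['finger_force'],s['wrist_force'])
im,d,c=snap('wrist','w2'); print(c['origin'],c['attitude'])
cv2.imwrite('pics/w2b.png',cv2.resize(im[:,:,::-1],(800,600),interpolation=cv2.INTER_CUBIC))
```

```text
4.85 [569.8  83.2 180.7] [3.1415e+00 1.0000e-04 1.6162e+00] 9.650718165301278 39.9995881319046 [ 0.56792113  0.78918504 -1.31604222]
[566.50797212 149.69507322 359.89952565] [2.90752967e+00 9.21753391e-04 4.61073120e-02]
```

View pics/w2b.png

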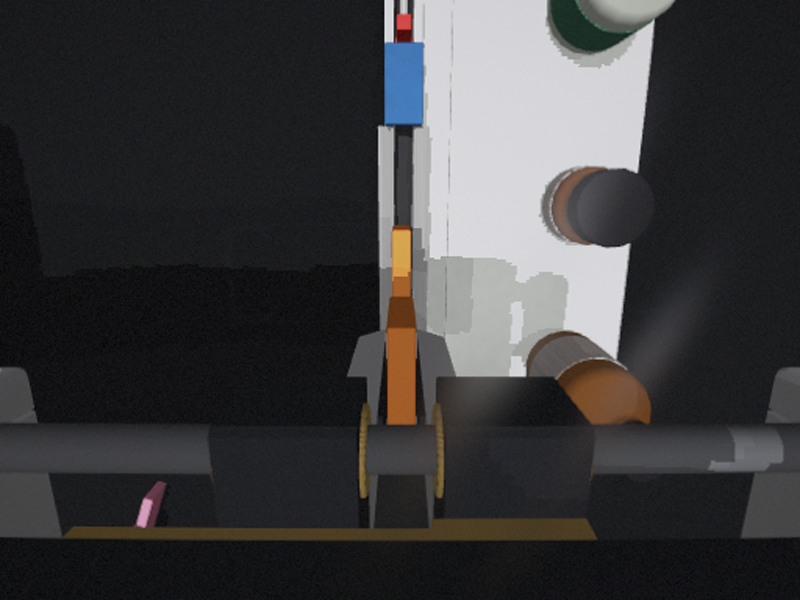

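The wrist view shows the lip's near edge at (385..424,125), its far edge at (386..422,42), and the channel centre at about column 404. The orange foot's front end is at (401,228) and its panel is at (401,328).

Run:
```python
from h import *
im,d,c=load('w2'); Rc=rot(c)
f=lambda x,y,z:at_z(c,(x+.5)/1.5625-.5,(y+.5)/1.5625-.5,z)
a=f(404.5,125,86);b=f(404,42,86);print('lip near',a.round(1),'far',b.round(1),'yaw',np.degrees(np.arctan2(-(b-a)[0],(b-a)[1])).round(2))
w=[f(404.5,135,79),f(404,240,79)];print('walls',np.round(w,1),'dark floor',f(404,140,50).round(1),f(403,215,50).round(1))
# lip mask w/ depth & subpixel
h=cv2.cvtColor(im,cv2.COLOR_RGB2HSV)
m=cv2.inRange(h,(100,120,80),(120,255,255)); m[:,:235]=0;m[:,285:]=0;m[100:]=0
print('lip rect',cv2.minAreaRect(cv2.findNonZero(m)))
v,u=np.nonzero(m);print('lip depth z',np.median([at_depth(c,x,y,d[y,x])[2] for x,y in zip(u,v)]).round(1))
g=cv2.cvtColor(im,cv2.COLOR_RGB2GRAY)
for r in (90,110,130,140): print(r,g[r,238:280].tolist())
m=cv2.inRange(h,(8,120,60),(22,255,255)); m[:144]=0;m[270:]=0;m[:,:235]=0;m[:,285:]=0
for r in (148,155,160,170,180,184,195,215,240,262):
    q=np.nonzero(m[r])[0]
    if len(q): p=at_depth(c,q.mean(),r,np.median(d[r,q])); print('or',r,q.min(),q.max(),p.round(1))
print('foot front end, z171',f(401,228,171.5).round(1))
```

```text
lip near [566.7 183.8  86. ] far [564.3 227.   86. ] yaw 3.1
walls [[566.9 179.1  79. ]
 [569.6 117.6  79. ]] dark floor [566.8 179.   50. ] [568.4 131.   50. ]
lip rect ((258.0, 53.0), (52.0, 24.0), 90.0)
lip depth z 86.0
90 [23, 29, 30, 29, 183, 183, 177, 172, 174, 175, 175, 174, 171, 173, 82, 35, 37, 63, 61, 61, 62, 61, 63, 57, 55, 57, 111, 180, 177, 182, 181, 182, 182, 179, 182, 175, 178, 184, 212, 216, 215, 215]
110 [31, 24, 24, 35, 156, 184, 178, 172, 175, 175, 174, 175, 171, 172, 52, 35, 63, 64, 62, 62, 62, 62, 58, 57, 54, 59, 116, 181, 176, 183, 179, 182, 183, 181, 181, 176, 179, 185, 216, 217, 215, 217]
130 [26, 24, 32, 33, 119, 184, 180, 173, 175, 173, 173, 173, 169, 172, 53, 36, 63, 64, 63, 63, 61, 62, 62, 57, 56, 62, 140, 180, 178, 180, 180, 182, 183, 181, 179, 177, 181, 217, 216, 217, 216, 217]
140 [29, 27, 29, 31, 112, 175, 169, 163, 165, 162, 161, 162, 169, 172, 69, 36, 32, 62, 60, 62, 61, 62, 59, 55, 59, 106, 141, 179, 178, 180, 179, 181, 181, 182, 175, 175, 178, 181, 216, 217, 216, 216]
or 148 251 262 [567.2 131.5 171.1]
or 155 251 262 [567.4 127.  171. ]
or 160 251 262 [567.6 123.7 170.6]
or 170 251 262 [567.9 117.2 171.4]
or 180 251 262 [568.2 110.5 171. ]
or 184 251 262 [568.3 107.8 171. ]
or 195 249 264 [568.5 104.3 186.8]
or 215 248 265 [568.6 101.3 216.1]
or 240 248 265 [569.3  87.4 216.1]
or 262 235 265 [568.7  74.7 216.4]
foot front end, z171 [567.1 133.  171.5]
```

The holder is about 1.6 mm too low in x relative to the channel. Its yaw matches and its centre is at about rack y = -59 mm. I'll correct x and lower it.

Call:
{"fn": "jog_arm", "kwargs": {
  "plan": [0.0016, 0, -0.02, 0, 0, 0, 0.0016, 0, -0.045, 0, 0, 0, 0.0016, 0, -0.06, 0, 0, 0, 0.0016, 0, -0.07, 0, 0, 0, 0.0016, 0, -0.078, 0, 0, 0, 0.0016, 0, -0.085, 0, 0, 0, 0.0016, 0, -0.09, 0, 0, 0, 0.0016, 0, -0.094, 0, 0, 0, 0.0016, 0, -0.094, 0, 0, 0, 0.0016, 0, -0.094, 0, 0, 0]
}}

```text
clock: 5.9
eef_pos: [571.7, 84.5, 86.7]
eef_rot: [3.141, 0.0, 1.618]
wrist_force: [0.0, -0.0, -1.4]
finger_gap: 9.4
finger_force: 40.0
```

Run:
```python
from h import *
s=manip.read_state(); print(s['clock'],s['eef_pos'].round(1),s['eef_rot'].round(4),s['finger_gap'],s['wrist_force'].round(1),s['moment'].round(2))
im,d,c=snap('wrist','w3')
cv2.imwrite('pics/w3b.png',cv2.resize(im[0:270,165:345,::-1],None,fx=2.2,fy=2.2,interpolation=cv2.INTER_CUBIC))
h=cv2.cvtColor(im,cv2.COLOR_RGB2HSV)
m=cv2.inRange(h,(8,120,60),(22,255,255)); m[:100]=0;m[270:]=0;m[:,:235]=0;m[:,285:]=0
for r in range(130,262,10):
    q=np.nonzero(m[r])[0]
    if len(q): p=at_depth(c,q.mean(),r,np.median(d[r,q])); print('or',r,q.min(),q.max(),p.round(1))
```

```text
5.9 [571.7  84.5  86.7] [3.1412 0.     1.6178] 9.404428791579525 [ 0.  -0.  -1.4] [-0.02 -0.1   0.  ]
or 150 250 262 [568.8 131.5  77.2]
or 160 250 262 [569.1 125.   76.8]
or 170 251 262 [569.7 118.4  77.1]
or 180 251 262 [570.  111.6  76.5]
or 190 250 263 [570.3 105.7  80.2]
or 200 249 264 [570.3 105.6 104.3]
or 210 247 265 [570.1 105.2 121.9]
or 220 248 265 [570.6  99.9 122.4]
or 230 247 265 [570.6  94.2 121.9]
or 240 248 265 [571.2  88.6 121.9]
or 250 248 265 [571.4  83.  122.4]
or 260 235 265 [571.1  77.1 122.2]
```

View pics/w3b.png

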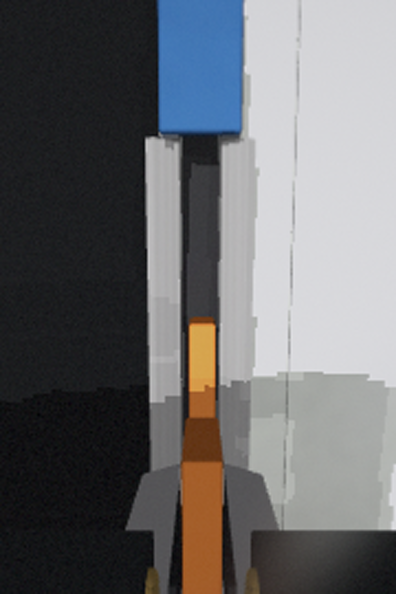

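The foot is down in the channel, centred between the walls at crop (202,320), and clear of the lip edge at row 133. I'll settle it slightly and slide towards the clip.

Call:
{"fn": "jog_arm", "kwargs": {
  "plan": [0, 0, -0.0012, 0, 0, 0, 0, 0, -0.0012, 0, 0, 0, -0.0003, 0.006, -0.0012, 0, 0, 0.2, -0.0007, 0.014, -0.0012, 0, 0, 0.2, -0.0012, 0.024, -0.0012, 0, 0, 0.2, -0.0016, 0.034, -0.0012, 0, 0, 0.2, -0.0021, 0.044, -0.0012, 0, 0, 0.2, -0.0024, 0.05, -0.0012, 0, 0, 0.2, -0.0026, 0.055, -0.0012, 0, 0, 0.2, -0.0026, 0.055, -0.0012, 0, 0, 0.2]
}}

```text
clock: 6.95
eef_pos: [568.9, 140.0, 85.2]
eef_rot: [-3.142, -0.0, 1.622]
wrist_force: [-0.5, -0.1, -1.3]
finger_gap: 10.0
finger_force: 40.0
```

Call:
{"fn": "jog_arm", "kwargs": {
  "plan": [-0.0001, 0.003, 0, 0, 0, 0, -0.0003, 0.006, 0, 0, 0, 0, -0.0004, 0.009, 0, 0, 0, 0, -0.0006, 0.012, 0, 0, 0, 0, -0.0006, 0.012, 0, 0, 0, 0]
}}

```text
clock: 7.45
eef_pos: [568.5, 151.3, 85.3]
eef_rot: [3.141, 0.001, 1.621]
wrist_force: [0.8, -4.4, 0.1]
finger_gap: 9.8
finger_force: 40.0
```

Call:
{"fn": "jog_arm", "kwargs": {
  "plan": [-0.0001, 0.002, 0, 0, 0, 0, -0.0002, 0.004, 0, 0, 0, 0, -0.0003, 0.006, 0, 0, 0, 0, -0.0004, 0.008, 0, 0, 0, 0, -0.0004, 0.008, 0, 0, 0, 0]
}}

```text
clock: 7.95
eef_pos: [568.2, 158.7, 85.4]
eef_rot: [3.141, 0.001, 1.621]
wrist_force: [0.4, -8.0, 1.3]
finger_gap: 9.7
finger_force: 40.0
```

Call:
{"fn": "jog_arm", "kwargs": {
  "plan": [-0.0001, 0.001, 0, 0, 0, 0, -0.0001, 0.002, 0, 0, 0, 0, -0.0001, 0.002, 0, 0, 0, 0]
}}

```text
clock: 8.25
eef_pos: [568.1, 160.4, 85.4]
eef_rot: [3.142, 0.002, 1.621]
wrist_force: [0.1, -8.3, 1.0]
finger_gap: 10.0
finger_force: 40.0
```

Call:
{"fn": "jog_arm", "kwargs": {
  "plan": [-0.0001, 0.001, 0, 0, 0, 0, -0.0001, 0.002, 0, 0, 0, 0, -0.0001, 0.002, 0, 0, 0, 0, -0.0001, 0.002, 0, 0, 0, 0]
}}

```text
clock: 8.65
eef_pos: [568.1, 160.8, 85.6]
eef_rot: [-3.142, 0.004, 1.621]
wrist_force: [-0.0, -20.0, 5.4]
finger_gap: 10.0
finger_force: 40.0
```

Run:
```python
from h import *
s=manip.read_state(); print(s['clock'],s['eef_pos'].round(1),s['eef_rot'].round(4),s['finger_gap'],s['wrist_force'].round(1),s['moment'].round(2))
im,d,c=snap('wrist','w4')
cv2.imwrite('pics/w4b.png',cv2.resize(im[0:270,165:345,::-1],None,fx=2.2,fy=2.2,interpolation=cv2.INTER_CUBIC))
h=cv2.cvtColor(im,cv2.COLOR_RGB2HSV)
m=cv2.inRange(h,(8,120,60),(22,255,255)); m[:100]=0;m[270:]=0;m[:,:235]=0;m[:,285:]=0
for r in range(140,262,12):
    q=np.nonzero(m[r])[0]
    if len(q): p=at_depth(c,q.mean(),r,np.median(d[r,q])); print('or',r,q.min(),q.max(),p.round(1))
```

```text
8.65 [568.1 160.8  85.6] [-3.1415  0.004   1.6206] 9.966405195989996 [ -0.  -20.    5.4] [-4.11  0.08  0.03]
or 200 249 264 [566.7 181.9 102.4]
or 212 247 265 [566.5 180.7 121. ]
or 224 248 265 [567.1 174.1 120.9]
or 236 248 265 [567.5 167.4 121. ]
or 248 248 265 [567.8 160.5 120.9]
or 260 235 265 [567.5 153.7 121.4]
```

View pics/w4b.png

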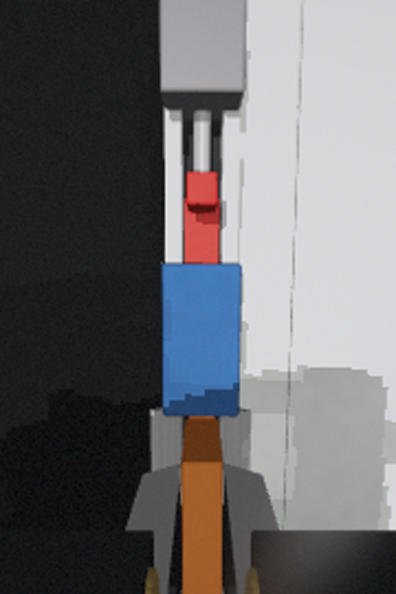

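The red clip has moved back beyond the lip (post at crop (202,190)). The holder stands level, its panel is just short of the lip, and the push has jumped to 20 N, so it is on the hard stop. I'll hold briefly to check it is steady.

Call:
{"fn": "jog_arm", "kwargs": {
  "plan": [0, 0, 0, 0, 0, 0, 0, 0, 0, 0, 0, 0, 0, 0, 0, 0, 0, 0, 0, 0, 0, 0, 0, 0, 0, 0, 0, 0, 0, 0, 0, 0, 0, 0, 0, 0]
}}

```text
clock: 9.3
eef_pos: [568.1, 160.8, 85.6]
eef_rot: [-3.141, 0.004, 1.621]
wrist_force: [-0.2, -19.4, 5.5]
finger_gap: 9.9
finger_force: 40.0
```

Run:
```python
from h import *
s=manip.read_state(); print(s['clock'],s['eef_pos'].round(1),s['wrist_force'].round(1),s['finger_force'])
print(manip.sign_off())
```

```text
9.3 [568.1 160.8  85.6] [ -0.2 -19.4   5.5] 40.00423729419708
the job is handed in; nothing more can be done
None
```

I handed the job in at 9.3 s with the orange holder upright in the channel, still gripped at 40 N and pressing the clip against its hard stop with about 19 N; the hand-in call returned no verdict.

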